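# Feed disc blanks through the tray gate

### The job

Sweep the three steel disc blanks one after another through the gate of the sorting tray and into its feed slot, so that in the end all three lie flat in the slot, completely past the gate. Push them along with the fingertips or the outside of the fingers: never lift a blank. Leave the brass bush in the tray, and the tube and the flange beside it, where they stand.

Things in the scene. Friction and masses are not known exactly. Their poses are not given: they have to be found in the camera images.
- tray: Fixed metal tray, dark green sheet 4 mm thick, green rims, yellow gate posts. Origin: centre of the gate, at bench level. x points from the sorting field through the gate into the slot, y across, z up. Field: x -215 to 0, y -125 to 125 mm. Rims, gate wall and rails rise only to 14 mm above the bench, so tips held 14 to 26 mm above the bench push a blank and pass over them.
- gate (a point): Centre of the gate, on the sheet, 4 mm above the bench; tray axes. Opening 57 mm wide (y -28.5 to 28.5 mm) in the 8 mm thick wall along the tray's x = 0, between two yellow round posts of 12 mm diameter: one blank wide.
- slot_end (a point): Middle of the slot's end stop, on the sheet, at tray x = 175 mm, y = 0. The slot runs straight from the gate to here, 57 mm wide inside, and holds the three blanks in a row (144 mm).
- blank1: Loose solid steel disc, grey with a bright top, lying flat, 48 mm diameter, 22 mm thick, 0.2 to 0.45 kg; all three are alike. Starts on the sheet (underside 4 mm above the bench) in the field, centre 55 to 175 mm before the gate line and 65 to 90 mm to one side of the tray's centre line. Origin: centre of its underside, z up. Slides when pushed at its side.
- blank2: Loose solid steel disc, grey with a bright top, lying flat, 48 mm diameter, 22 mm thick, 0.2 to 0.45 kg; all three are alike. Starts on the sheet (underside 4 mm above the bench) in the field, centre 55 to 175 mm before the gate line and 65 to 90 mm to one side of the tray's centre line. Origin: centre of its underside, z up. Slides when pushed at its side.
- blank3: Loose solid steel disc, grey with a bright top, lying flat, 48 mm diameter, 22 mm thick, 0.2 to 0.45 kg; all three are alike. Starts on the sheet (underside 4 mm above the bench) in the field, centre 55 to 175 mm before the gate line and 65 to 90 mm to one side of the tray's centre line. Origin: centre of its underside, z up. Slides when pushed at its side.
- bush: Loose brass ring (bush) standing in the sorting field among the blanks, outside diameter 42 mm, bore 22 mm, 32 mm tall, in one of the same four places as the blanks (front left, front right, rear left, rear right; the lane along the tray's centre line, 42 mm either side, is free). Origin: centre of its underside. To be left alone.
- tube: Loose steel pipe offcut standing upright on the bench beside the slot on the tray's +y side, diameter 54 mm, 55 mm tall. Origin: centre of its underside. To be left alone.
- flange: Loose rust-brown flange ring lying flat on the bench beside the slot on the tray's -y side, diameter 90 mm, 14 mm tall. Origin: centre of its underside. To be left alone.
Not all that is in view belongs to the job. What is shaped like the blank3 but pink is not meant.

How it is judged:
By the outcome, as a careful person would: the job done as asked, in the order asked, and still so for the second after the job is handed in, with the robot touching nothing.
It also fails if it takes over 72 s, if anything falls off the work surface, if the arm or the gripper's body presses on something with over 40 N, if the wrist force passes 120 N, or if a joint passes its speed limit or range.

### The arm

A 6-joint arm with a two-finger parallel gripper is mounted at the origin on the work surface. World frame = base frame: x ahead of the robot, y to its left, z up, the work surface at z = 0. Lengths are in m, angles in rad, forces in N, time in s.
With the tool pointing down it reaches from about 0.3 to 0.875 m from the base axis. Payload 6.4 kg.
Tool frame: the origin (TCP) lies between the finger pads; the fingertips stand 14 mm ahead of it and the grasp point (between the pads) lies 5 mm behind it; z points along the fingers, x is the direction in which the jaws open and shut, and the axes are right-handed (so a half turn about z gives the same grasp; the last joint's range is limited). The gripper opens to 88 mm and grips with 3 to 60 N. Pads are 18 mm wide; open, the fingers measure 123 mm over their backs; the gripper's body (75 mm by 187 mm) begins 45 mm behind the grasp point.
Start: joints at [-1.414, 0.181, 1.607, -0, 1.354, -0.206], TCP at [0.204, -0.538, 0.253] pointing down, gripper open.
Joint ranges: [-2.99, 2.99], [-0.89, 2.07], [0.3, 2.58], [-1.14, 4.28], [0, 2.63], [-3.12, 3.12]. Speed limits (rad/s): [2.57, 2.57, 3.01, 3.14, 3.14, 3.14].

### API

Orientations are given as a unit quaternion [x, y, z, w].
In Python, from station import * gives the robot as it stands.
- The arm moves only by the tool apply_moves, never from a script. Its argument "deltas" is a list of rows, each a list of 3 entries, a list of its own where there are three numbers: the shift along the tool's x, y, z in cm, then the turn, a rotation vector about the tool's x, y, z in rad, then the gripper command: -1 is shut, 1 is fully open, values between are in proportion. A call has 1 to 20 rows; each row is the pose to reach, as a shift and turn from the pose measured when the call began, along the tool's axes at that moment; what a row does not reach only later rows make up. A row lasts 1/12 s, in which the tool goes at most 41.7 mm and 7.16 degrees, less where a joint would pass 70% of its speed; a pose out of reach is approached as far as the arm can. A call with a gripper value outside its range is refused whole. The fingers move at their own pace and stop on an object; "grip_force" is the grip in N (left out, the last holds). Time passes only in rows, so rows that repeat a pose let the fingers close. It gives the time, the measured TCP pose, the force and the opening at its end, in the units of the state.
- get_state(): the state, without advancing time (a new reading comes with each control period).
- read_camera(name): name is "side" or "top" or "wrist"; returns a dict with "frame" (420x560x3 uint8, red, green, blue), "z_map" (420x560 float32, m along the optical axis (not along the pixel's ray), 0 where there is no reading), "vertical_fov" (degrees; the focal length in pixels is half the picture's height over the tangent of half this angle, whatever the lens; pixels are square), "cx", "cy" (the principal point, pixels), "dist" ([k1, k2, p1, p2, k3] as OpenCV has them; the pictures are not rectified), "xyz" and "rotation" of the camera in the world. Camera axes: x right, y up, looking along -z (the intrinsics and any distortion apply to the point x, -y, -z); pixel columns grow to the right and rows downward; lengths in m; the calibration is good to about 2 mm. A picture is of the moment at which its call begins.
- job_done(): hands the job in, once; it reports no verdict.
The state is a dict: "time_s": time; "qpos": joint angles; "dq": joint speeds; "joint_efforts": joint torques, N m; "eef_pos": TCP position; "tool_rot": TCP orientation; "ft_force": force on the tool from outside, world axes, zero at the start; "moment": the same for the moment, N m; "grip_width": finger opening in m.
Only numpy, scipy, OpenCV 4.12 (cv2) and the standard library are available. Lean on these libraries where they do the work, as an engineer would, in place of code of your own. Each camera call takes 0.05 s, during which the arm holds its last target.

## Working session

There is one attempt and no reset: what is moved stays moved. The work goes in short steps, Python scripts to look and compute and a tool call to move; the robot and the scene stay as the last step left them, time stands still between calls to the robot, and variables do not carry over. Pictures are saved under pics/ and viewed, and the job is handed in when it is done.

Besides the shell and the picture viewer there is one more tool, called after "Request:" as name([rows], argument=value, ...), one row to a line, values as JSON. apply_moves: Moves the arm, as the interface text tells. Its arguments: {"type":"object","properties":{"deltas":{"type":"array"},"grip_force":{"type":"number"}},"required":["deltas"]}

```bash
ls; mkdir -p pics
cat > h.py <<'E'
from station import *
import numpy as np, cv2
def K(c):
    h=c["frame"].shape[0]; f=h/2/np.tan(np.radians(c["vertical_fov"])/2)
    return np.array([[f,0,c["cx"]],[0,f,c["cy"]],[0,0,1.]])
def Rm(c):
    r=np.array(c["rotation"],float)
    if r.shape==(3,3): return r
    from scipy.spatial.transform import Rotation as R
    return R.from_quat(r).as_matrix()
def ray(c,uv):
    p=cv2.undistortPoints(np.array(uv,float).reshape(-1,1,2),K(c),np.array(c["dist"],float)).reshape(-1,2)
    d=np.c_[p[:,0],-p[:,1],-np.ones(len(p))]
    return d@Rm(c).T
def onplane(c,uv,z):
    d=ray(c,uv);o=np.array(c["xyz"]); t=(z-o[2])/d[:,2]
    return o+d*t[:,None]
def save(c,n): cv2.imwrite("pics/"+n+".png",c["frame"][:,:,::-1])
def proj(c,P):
    P=np.array(P,float).reshape(-1,3); q=(P-np.array(c["xyz"]))@Rm(c); q=q*[1,-1,-1]
    return cv2.projectPoints(q,np.zeros(3),np.zeros(3),K(c),np.array(c["dist"],float))[0].reshape(-1,2)
E
python3 - <<'E'
from h import *
import pickle
s=get_state();print(s)
d={}
for n in["side","top","wrist"]:
    c=read_camera(n);save(c,n+"0");d[n]=c
    print(n,c["xyz"],c["rotation"],c["vertical_fov"],c["cx"],c["cy"],c["dist"])
pickle.dump(d,open("d0.pkl","wb"))
E
```

```text
pics
{'time_s': 0.0, 'qpos': array([-1.41429923e+00,  1.81517749e-01,  1.60796796e+00,  1.90609764e-06,
        1.35380690e+00, -2.06307510e-01]), 'dq': array([ 1.27155687e-03,  1.75612352e-04, -2.67935538e-04,  9.06875080e-04,
       -1.31579130e-03, -2.89846246e-05]), 'joint_efforts': array([ 3.98625034e-04, -4.33863509e+01, -3.41855228e+01,  7.03060976e-02,
        3.83822469e-02, -1.37205602e-04]), 'eef_pos': array([ 0.20399988, -0.53706408,  0.25184257]), 'tool_rot': array([ 8.23072384e-01, -5.67935848e-01, -5.85195775e-04, -6.16445459e-04]), 'ft_force': array([-0.36357832, -0.24300981,  0.68747426]), 'moment': array([0.0255446 , 0.00127621, 0.00860249]), 'grip_width': 0.08828264505543515}
side [ 0.38382525 -0.69707066  0.45961313] [ 0.51420831 -0.0844679  -0.13500801  0.84275016] 48.980463586422076 279.7152341092277 212.50359442594439 [-0.15495533  0.          0.          0.          0.        ]
top [0.50719773 0.04722985 0.98859677] [-0.05175319  0.04520097  0.7135224  -0.69725481] 43.94569081857153 282.4054427821579 210.73313608210623 [0.01435113 0.         0.         0.         0.        ]
wrist [ 0.27918576 -0.50802051  0.38455755] [-0.12695089  0.08861019 -0.5608029   0.81334606] 59.11564203652573 281.62150113869626 213.0431523446302 [-0.01500341  0.          0.          0.          0.        ]
```

View pics/top0.png

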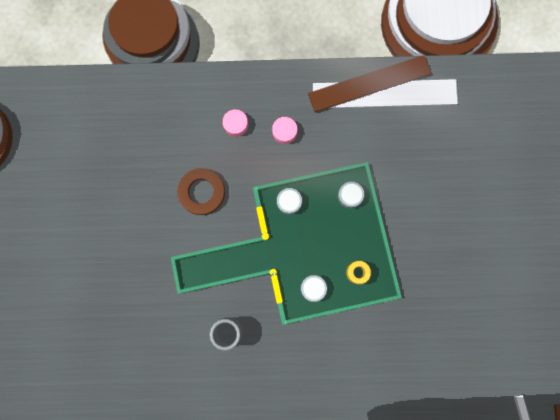

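View pics/side0.png

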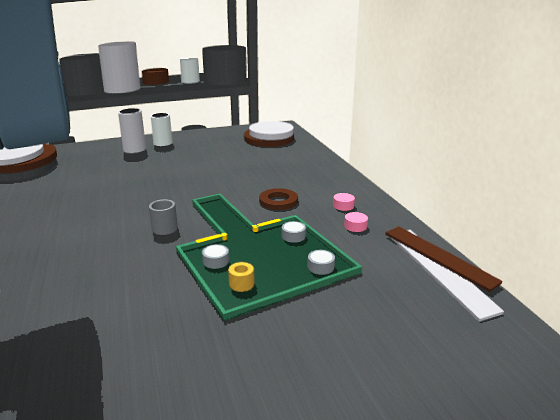

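View pics/wrist0.png

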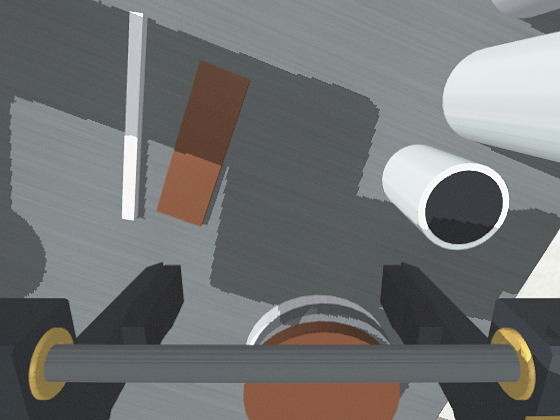

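The top view shows the three grey blanks at about (289,201), (351,194) and (314,288). The brass bush is at (359,272), the tube at (225,334) and the flange at (201,191). The two pink look-alikes at (235,122) and (285,130) are outside the tray and not meant. The yellow gate lies between (265,236) and (273,272).

```bash
cat > det.py <<'E'
from h import *
def comps(m,amin):
    n,l,s,ce=cv2.connectedComponentsWithStats(m.astype(np.uint8));return [(i,ce[i],s[i]) for i in range(1,n) if s[i][4]>=amin],l
E
python3 - <<'E'
from det import *
import pickle
d=pickle.load(open("d0.pkl","rb"))
for n in ["top","side"]:
    c=d[n]; hsv=cv2.cvtColor(c["frame"],cv2.COLOR_RGB2HSV); H,S,V=hsv[...,0],hsv[...,1],hsv[...,2]
    masks=dict(green=(H>60)&(H<90)&(S>120)&(V>90),yellow=(H>18)&(H<35)&(S>150)&(V>120),bright=(S<40)&(V>185))
    for k,m in masks.items():
        cs,l=comps(m,15)
        for i,ce,s in cs:
            cnt=max(cv2.findContours((l==i).astype(np.uint8),cv2.RETR_EXTERNAL,cv2.CHAIN_APPROX_NONE)[0],key=len)
            z={'green':.014,'yellow':.026,'bright':.026}[k]
            print(n,k,ce.round(1),s, onplane(c,[ce],z)[0].round(4))
            if k=='green' and s[4]>500:
                ap=cv2.approxPolyDP(cnt,4,True)[:,0]; print(np.c_[ap,onplane(c,ap,.014)[:,:2].round(4)])
c=d["top"]
z=c["z_map"]
for u,v in [(289,201),(351,194),(314,288),(330,240),(220,265),(300,350),(359,262),(261,222),(225,334)]:
    Z=z[v,u]; dd=ray(c,[(u,v)])[0]; P=np.array(c["xyz"])+dd*Z
    print(u,v,P.round(4))
im=cv2.resize(c["frame"][150:340,160:420,::-1],None,fx=3,fy=3,interpolation=cv2.INTER_CUBIC);cv2.imwrite("pics/topcrop.png",im)
E
```

```text
top green [257.7 194.6] [254 185  13  21  90] [0.6739 0.101  0.014 ]
top green [311.9 255.9] [  172   194   229   130 12782] [0.5556 0.0016 0.014 ]
[[ 4.000e+02  2.970e+02  4.764e-01 -1.582e-01]
 [ 3.730e+02  1.940e+02  6.698e-01 -1.175e-01]
 [ 3.740e+02  2.040e+02  6.506e-01 -1.185e-01]
 [ 3.580e+02  2.100e+02  6.399e-01 -8.790e-02]
 [ 3.140e+02  1.980e+02  6.648e-01 -5.600e-03]
 [ 3.040e+02  2.130e+02  6.366e-01  1.410e-02]
 [ 2.890e+02  2.160e+02  6.316e-01  4.260e-02]
 [ 2.780e+02  2.110e+02  6.416e-01  6.310e-02]
 [ 2.730e+02  1.970e+02  6.686e-01  7.200e-02]
 [ 2.640e+02  1.950e+02  6.729e-01  8.900e-02]
 [ 2.730e+02  2.350e+02  5.963e-01  7.350e-02]
 [ 2.690e+02  2.410e+02  5.852e-01  8.120e-02]
 [ 2.580e+02  2.380e+02  5.913e-01  1.017e-01]
 [ 1.720e+02  2.570e+02  5.595e-01  2.632e-01]
 [ 1.780e+02  2.920e+02  4.945e-01  2.516e-01]
 [ 2.790e+02  2.680e+02  5.344e-01  6.350e-02]
 [ 2.900e+02  3.170e+02  4.445e-01  4.520e-02]
 [ 2.850e+02  3.180e+02  4.429e-01  5.440e-02]
 [ 2.790e+02  3.040e+02  4.685e-01  6.490e-02]
 [ 2.830e+02  3.230e+02  4.340e-01  5.830e-02]]
top green [
[... 2493 characters left out ...]
   46 3809] [0.4471 0.9513 0.026 ]
side bright [ 17.8 151.9] [  0 144  43  16 359] [0.0306 0.7214 0.026 ]
side bright [293.2 226.7] [282 222  23  11 198] [0.6566 0.0384 0.026 ]
side bright [214.9 251. ] [203 245  25  13 260] [ 0.4942 -0.0027  0.026 ]
side bright [459.7 287.6] [ 400  244  104   75 1624] [ 0.8423 -0.2351  0.026 ]
side bright [320.9 256.5] [308 250  27  14 281] [ 0.6662 -0.0775  0.026 ]
289 201 [0.6581 0.0419 0.0271]
351 194 [ 0.6688 -0.0744  0.026 ]
314 288 [4.964e-01 4.000e-04 3.120e-02]
330 240 [ 0.5853 -0.034   0.0032]
220 265 [0.5428 0.1745 0.006 ]
300 350 [0.3837 0.0282 0.0016]
359 262 [ 0.5413 -0.0821  0.0397]
261 222 [0.6211 0.0955 0.0164]
225 334 [0.4156 0.1663 0.0027]
```

View pics/topcrop.png

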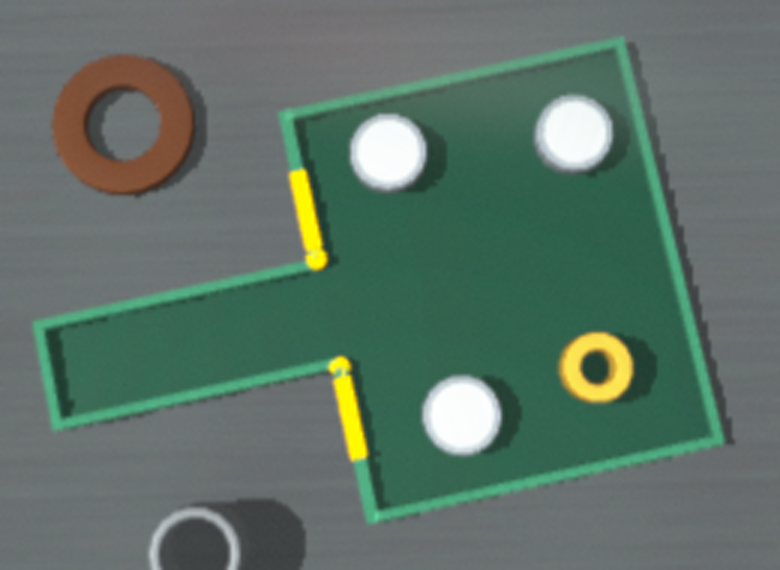

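```bash
cat > tray.py <<'E'
from det import *
import pickle
d=pickle.load(open("d0.pkl","rb"))
c=d["top"]; 
cr=lambda p:(np.array(p,float)+.5)/3-.5+[160,150]
# outer corners of the rim at z=.014 and posts
out=onplane(c,cr([(284,111),(623,39),(723,441),(373,522)]),.014)[:,:2]
end=onplane(c,cr([(35,321),(58,430)]),.014)[:,:2]
posts=onplane(c,cr([(316,258),(340,366)]),.014)[:,:2]
E
python3 - <<'E'
from tray import *
print("out",out.round(4).tolist(),"end",end.round(4).tolist(),"posts",posts.round(4).tolist(),np.linalg.norm(posts[0]-posts[1]))
L=np.linalg.norm
print("sides",[L(out[i]-out[(i+1)%4]).round(4) for i in range(4)])
def ang(v):return np.degrees(np.arctan2(v[1],v[0]))
print([ang(v) for v in (out[0]-out[1],out[3]-out[2],out[0]-out[3],out[1]-out[2],posts[0]-posts[1],end[0]-end[1], end.mean(0)-posts.mean(0))])
g=posts.mean(0);print("gate",g,"slotlen",L(end.mean(0)-g), "center field", out.mean(0))
h=np.zeros_like(c["z_map"])
v,u=np.mgrid[:420,:560]
r=ray(c,np.c_[u.ravel(),v.ravel()]).reshape(420,560,3)
hz=c["xyz"][2]+r[...,2]*c["z_map"]
for (a,b) in [(265,236),(273,272),(261,222),(277,287)]: print(a,b,(hz[b-2:b+3,a-2:a+3]*1000).round().astype(int).tolist())
# side camera posts, two view height
s=d["side"];cv2.imwrite("pics/sidecrop.png",cv2.resize(s["frame"][185:325,165:365,::-1],None,fx=4,fy=4,interpolation=cv2.INTER_CUBIC))
def tri(a,b):
    o1,o2=np.array(c["xyz"]),np.array(s["xyz"]);d1=ray(c,[a])[0];d2=ray(s,[b])[0]
    A=np.c_[d1,-d2];t=np.linalg.lstsq(A,o2-o1,rcond=None)[0];p,q=o1+d1*t[0],o2+d2*t[1];return ((p+q)/2).round(4),L(p-q).round(4)
for a,b in [((351,194),(320.9,256.5)),((288.8,200.2),(293.2,226.7)),((313.4,288),(214.9,251))]: print(tri(a,b))
E
```

```text
out [[0.6894, 0.1072], [0.7307, -0.1095], [0.477, -0.1594], [0.4328, 0.0565]] end [[0.5601, 0.2644], [0.4927, 0.2497]] posts [[0.5954, 0.0885], [0.5279, 0.0748]] 0.06886737169308497
sides [np.float64(0.2206), np.float64(0.2586), np.float64(0.2204), np.float64(0.2616)]
[np.float64(100.79261316335311), np.float64(101.56887614413638), np.float64(11.164803719425242), np.float64(11.13104869343758), np.float64(11.472805184569776), np.float64(12.313838078353953), np.float64(101.36613535214785)]
gate [0.56164193 0.08166837] slotlen 0.17890039776213873 center field [ 0.58244996 -0.02631018]
265 236 [[14, 11, 13, 16, 16], [15, 17, 15, 16, 15], [16, 14, 16, 14, 17], [18, 14, 16, 18, 15], [11, 16, 15, 17, 15]]
273 272 [[15, 12, 18, 15, 17], [17, 17, 15, 15, 17], [17, 17, 12, 14, 17], [11, 17, 15, 16, 15], [15, 15, 13, 14, 16]]
261 222 [[16, 15, 16, 19, 14], [2, 15, 17, 18, 13], [2, 17, 16, 15, 17], [0, 15, 14, 17, 16], [1, 13, 15, 13, 15]]
277 287 [[16, 18, 15, 17, 5], [14, 14, 15, 13, 4], [14, 18, 15, 15, 4], [17, 15, 15, 16, 15], [15, 13, 16, 13, 16]]
(array([ 0.6684, -0.0744,  0.0239]), np.float64(0.0015))
(array([0.6592, 0.0425, 0.0236]), np.float64(0.002))
(array([0.4956, 0.0012, 0.0234]), np.float64(0.0015))
```

View pics/sidecrop.png

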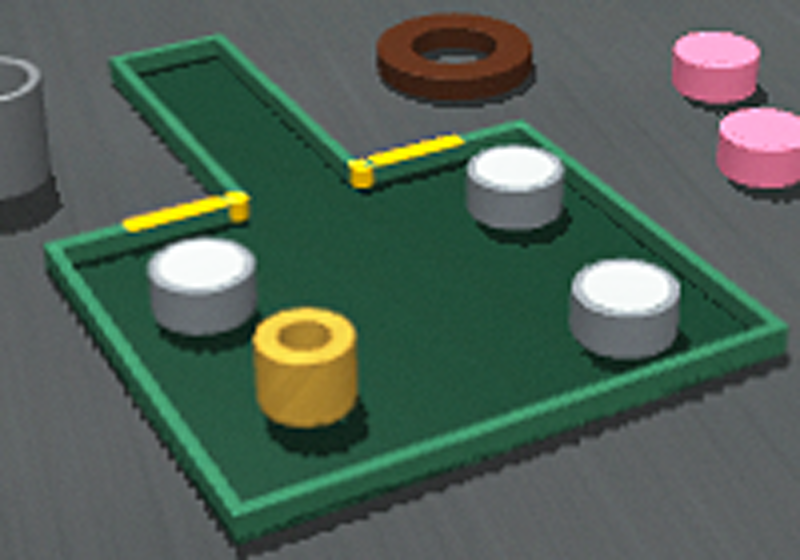

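```bash
cat >> h.py <<'E'
TH=np.radians(101.3); G=np.array([.5616,.0817])
EX=np.array([np.cos(TH),np.sin(TH)]); EY=np.array([-EX[1],EX[0]])
def tr(p): p=np.array(p,float)[...,:2]-G; return np.stack([p@EX,p@EY],-1)
def wo(t): return G+t[0]*EX+t[1]*EY
def st():
    from scipy.spatial.transform import Rotation as R
    s=get_state();r=R.from_quat(s["tool_rot"]).as_matrix()
    print("t",round(s["time_s"],2),"tray mm",(tr(s["eef_pos"])*1000).round(1),"z",(s["eef_pos"][2]*1000).round(1),"xang",np.degrees(np.arctan2(r[1,0],r[0,0])).round(2),"tilt",r[:,2].round(4),"F",np.round(s["ft_force"],1),"grip",round(s["grip_width"],4)); return s,r
def blanks(c,z=.026):
    hsv=cv2.cvtColor(c["frame"],cv2.COLOR_RGB2HSV);m=((hsv[...,1]<40)&(hsv[...,2]>165)).astype(np.uint8)
    n,l,s,ce=cv2.connectedComponentsWithStats(m)
    for i in range(1,n):
        if s[i][4]>150:
            w=onplane(c,[ce[i]],z)[0]; t=tr(w)*1000
            if -230<t[0]<190 and abs(t[1])<130: print("blank px",ce[i].round(1),"area",s[i][4],"tray mm",t.round(1))
E
python3 - <<'E'
from h import *
import pickle
d=pickle.load(open("d0.pkl","rb"))
blanks(d["top"]);blanks(d["side"])
from det import *
c=d["top"];print("bush",tr(onplane(c,[(358.5,272.1)],.036))*1000)
s,r=st()
for t in [(-60,-115),(-150,-115)]:
    w=wo(np.array(t)/1000);dp=np.r_[w,.12]-s["eef_pos"];print(t,w,"tool cm",(r.T@dp*100).round(2))
E
```

```text
blank px [351.  193.6] area 479 tray mm [-174.3  -75.3]
blank px [288.8 200. ] area 485 tray mm [-58.1 -89. ]
blank px [313.5 287.9] area 516 tray mm [-66.3  79.7]
blank px [224.1 334.2] area 168 tray mm [110.1 125. ]
blank px [293.2 226.8] area 208 tray mm [-61.4 -84.6]
blank px [214.9 251. ] area 270 tray mm [-69.7  82.7]
blank px [320.9 256.6] area 297 tray mm [-176.8  -71.3]
bush [[-151.94055321   69.53597542]]
t 0.15 tray mm [-536.8  471.9] z 252.0 xang -69.21 tilt [-2.0e-04  1.3e-03 -1.0e+00] F [-0.3  0.8 -0.3] grip 0.0882
(-60, -115) [0.68612745 0.04539693] tool cm [-37.34 -65.74  13.27]
(-150, -115) [ 0.70376261 -0.04285839] tool cm [-28.46 -64.26  13.26]
```

Request:
apply_moves([
  [[-36.8,-69.2,10.3],[0,0,-1.405],-0.545],
  [[-36.8,-69.2,10.3],[0,0,-1.405],-0.545],
  [[-36.8,-69.2,10.3],[0,0,-1.405],-0.545],
  [[-36.8,-69.2,10.3],[0,0,-1.405],-0.545],
  [[-36.8,-69.2,10.3],[0,0,-1.405],-0.545],
  [[-36.8,-69.2,10.3],[0,0,-1.405],-0.545],
  [[-36.8,-69.2,10.3],[0,0,-1.405],-0.545],
  [[-36.8,-69.2,10.3],[0,0,-1.405],-0.545],
  [[-36.8,-69.2,10.3],[0,0,-1.405],-0.545],
  [[-36.8,-69.2,10.3],[0,0,-1.405],-0.545],
  [[-36.8,-69.2,10.3],[0,0,-1.405],-0.545],
  [[-36.8,-69.2,10.3],[0,0,-1.405],-0.545],
  [[-36.8,-69.2,10.3],[0,0,-1.405],-0.545],
  [[-36.8,-69.2,10.3],[0,0,-1.405],-0.545],
  [[-36.8,-69.2,10.3],[0,0,-1.405],-0.545],
  [[-36.8,-69.2,10.3],[0,0,-1.405],-0.545],
  [[-36.8,-69.2,10.3],[0,0,-1.405],-0.545],
  [[-36.8,-69.2,10.3],[0,0,-1.405],-0.545],
  [[-36.8,-69.2,10.3],[0,0,-1.405],-0.545],
  [[-36.8,-69.2,10.3],[0,0,-1.405],-0.545],
], grip_force=30)

```text
time_s: 1.82
eef_pos: [0.7221, 0.0589, 0.1464]
tool_rot: [0.995, 0.101, -0.001, -0.002]
ft_force: [-0.6, -1.1, -1.2]
grip_width: 0.0202
```

Run:
```python
from h import *
s,r=st(); c=read_camera("wrist");save(c,"wrist1");blanks(c)
```

```text
t 1.82 tray mm [ -53.8 -152.9] z 146.4 xang 11.57 tilt [-0.002   0.0037 -1.    ] F [-0.6 -1.1 -1.2] grip 0.0202
blank px [192.6 215.1] area 3206 tray mm [-56.1 -89.7]
```

View pics/wrist1.png

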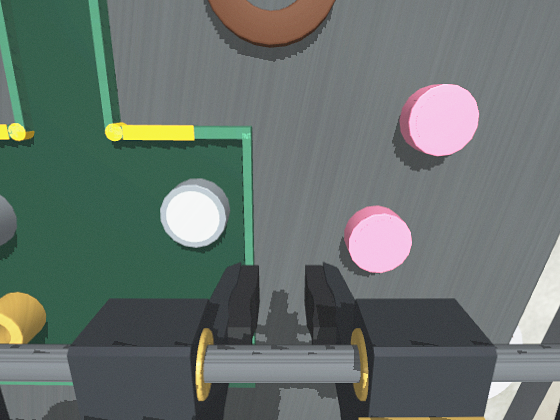

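The wrist view shows blank A at (193,215), the gate posts at (17,131) and (114,131), and a pink disc at (378,240) to the right of the fingers. I'll check the gate and the pink disc's clearance before descending.

Run:
```python
from h import *
import pickle
c=read_camera("wrist")
print("posts",tr(onplane(c,[(17,131),(114,131)],.015))*1000)
print("pink",tr(onplane(c,[(378,236),(411,240)],.024))*1000, "rim corner",tr(onplane(c,[(250,128)],.014))*1000)
t=pickle.load(open("d0.pkl","rb"))["top"]; print("pink top",tr(onplane(t,[(285,130),(235,122)],.024))*1000)
```

```text
posts [[ -0.4165292   35.77718081]
 [ -0.35433302 -33.41210827]]
pink [[ -74.95407417 -223.08240045]
 [ -78.02116083 -247.92137753]] rim corner [[   1.91201054 -129.17669719]]
pink top [[ -80.69824948 -223.00146468]
 [   9.33223283 -259.58582806]]
```

Request:
apply_moves([
  [[-0.4,0.3,4],[0,0,0.005],-0.545],
  [[-0.4,0.3,7],[0,0,0.005],-0.545],
  [[-0.4,0.3,9.5],[0,0,0.005],-0.545],
  [[-0.4,0.3,11],[0,0,0.005],-0.545],
  [[-0.4,0.3,11.4],[0,0,0.005],-0.545],
  [[-0.4,0.3,11.4],[0,0,0.005],-0.545],
  [[-0.4,0.3,11.4],[0,0,0.005],-0.545],
])

```text
time_s: 2.5
eef_pos: [0.7174, 0.05, 0.0356]
tool_rot: [0.995, 0.097, -0.0, -0.001]
ft_force: [-0.0, -1.0, 0.0]
grip_width: 0.02
```

Run:
```python
from h import *
s,r=st()
```

```text
t 2.5 tray mm [ -61.7 -146.6] z 35.6 xang 11.12 tilt [-5.e-04  1.e-03 -1.e+00] F [-0. -1.  0.] grip 0.02
```

Request:
apply_moves([
  [[0,-0.45,0.35],[0,0,-0.003],-0.545],
  [[0,-0.45,0.35],[0,0,-0.003],-0.545],
  [[-0.6,-0.45,0.35],[0,0,-0.003],-0.545],
  [[-1.4,-0.45,0.35],[0,0,-0.003],-0.545],
  [[-2.3,-0.45,0.35],[0,0,-0.003],-0.545],
  [[-3.2,-0.45,0.35],[0,0,-0.003],-0.545],
  [[-4.1,-0.45,0.35],[0,0,-0.003],-0.545],
  [[-5.0,-0.45,0.35],[0,0,-0.003],-0.545],
  [[-5.9,-0.45,0.35],[0,0,-0.003],-0.545],
  [[-6.8,-0.45,0.35],[0,0,-0.003],-0.545],
  [[-7.7,-0.45,0.35],[0,0,-0.003],-0.545],
  [[-8.5,-0.45,0.35],[0,0,-0.003],-0.545],
  [[-9.0,-0.45,0.35],[0,0,-0.003],-0.545],
  [[-9.3,-0.45,0.35],[0,0,-0.003],-0.545],
  [[-9.5,-0.45,0.35],[0,0,-0.003],-0.545],
  [[-9.5,-0.45,0.35],[0,0,-0.003],-0.545],
])

```text
time_s: 3.83
eef_pos: [0.6236, 0.036, 0.0326]
tool_rot: [0.995, 0.098, 0.0, -0.0]
ft_force: [2.5, -0.9, 2.1]
grip_width: 0.02
```

Run:
```python
from h import *
s,r=st(); c=read_camera("top");save(c,"top2");blanks(c)
c=read_camera("wrist");save(c,"wrist2");blanks(c)
```

```text
t 3.83 tray mm [-57.  -51.9] z 32.6 xang 11.29 tilt [ 6.e-04  8.e-04 -1.e+00] F [ 2.5 -0.9  2.1] grip 0.02
blank px [354.1 192.4] area 283 tray mm [-180.4  -76.2]
blank px [299.7 244.8] area 188 tray mm [-59.2  -2.7]
blank px [165.6 273.4] area 4878 tray mm [-47.6  -4.4]
blank px [ 13.6 312. ] area 1840 tray mm [-66.4  63.9]
```

View pics/wrist2.png

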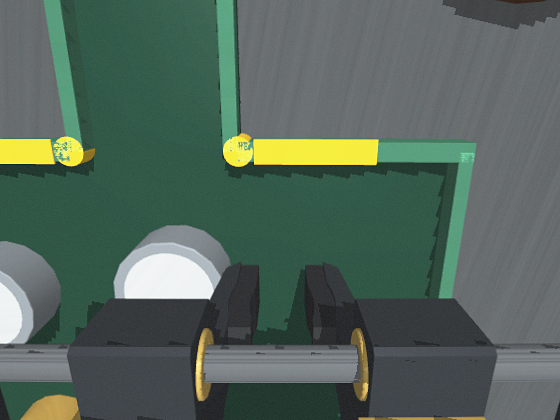

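Request:
apply_moves([
  [[1.2,0.5,0],[0,0,0],-0.545],
  [[1.5,3,0],[0,0,0],-0.545],
  [[1,5.5,0],[0,0,0],-0.545],
  [[0,5.5,0],[0,0,0],-0.545],
  [[-2.5,5.5,0],[0,0,0],-0.545],
  [[-5.2,5.5,0],[0,0,0],-0.545],
  [[-5.2,5.5,0],[0,0,0],-0.545],
  [[-5.2,5.5,0],[0,0,0],-0.545],
  [[-5.2,5.5,0],[0,0,0],-0.545],
])

```text
time_s: 4.68
eef_pos: [0.5837, -0.0281, 0.032]
tool_rot: [0.995, 0.098, -0.0, -0.001]
ft_force: [0.3, -0.4, 0.4]
grip_width: 0.0201
```

Run:
```python
from h import *
s,r=st(); c=read_camera("top");save(c,"top3");blanks(c)
c=read_camera("wrist");save(c,"wrist3");blanks(c)
```

```text
t 4.68 tray mm [-112.    -0.2] z 32.0 xang 11.29 tilt [-3.e-04  1.e-03 -1.e+00] F [ 0.3 -0.4  0.4] grip 0.0201
blank px [312.9 282.4] area 230 tray mm [-67.6  69.7]
blank px [223.9 334.1] area 170 tray mm [110.3 124.8]
blank px [290.8 161.1] area 11864 tray mm [-55.7  -5.1]
blank px [ 72.3 182.1] area 10888 tray mm [-63.7  79. ]
```

View pics/wrist3.png

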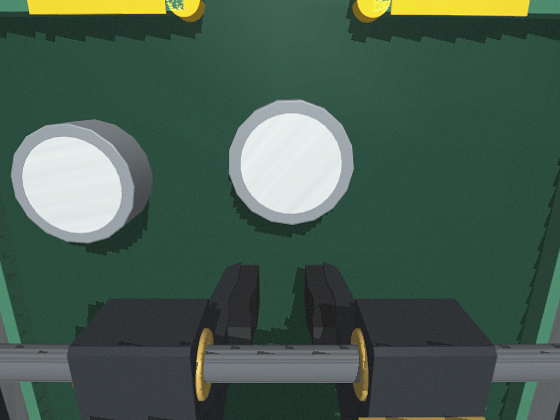

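Request:
apply_moves([
  [[0,-1.2,0],[0,0,0],-0.545],
  [[0,-2.0,0],[0,0,0],-0.545],
  [[0,-2.6,0],[0,0,0],-0.545],
  [[0,-3.2,0],[0,0,0],-0.545],
  [[0,-4.0,0],[0,0,0],-0.545],
  [[0,-4.8,0],[0,0,0],-0.545],
  [[0,-5.6,0],[0,0,0],-0.545],
  [[0,-6.4,0],[0,0,0],-0.545],
  [[0,-7.0,0],[0,0,0],-0.545],
  [[0,-7.4,0],[0,0,0],-0.545],
  [[0,-7.4,0],[0,0,0],-0.545],
])

```text
time_s: 5.7
eef_pos: [0.5696, 0.0456, 0.0323]
tool_rot: [0.995, 0.099, 0.0, -0.001]
ft_force: [0.0, -0.8, -0.1]
grip_width: 0.0204
```

Run:
```python
from h import *
s,r=st()
c=read_camera("wrist");save(c,"wrist4");blanks(c)
```

```text
t 5.7 tray mm [-37.   -0.8] z 32.3 xang 11.36 tilt [ 4.0e-04  1.2e-03 -1.0e+00] F [ 0.  -0.8 -0.1] grip 0.0204
blank px [281.7 219.3] area 10314 tray mm [-3.8 -1.7]
blank px [ 90.7 311.3] area 253 tray mm [-45.9  80.9]
```

View pics/wrist4.png

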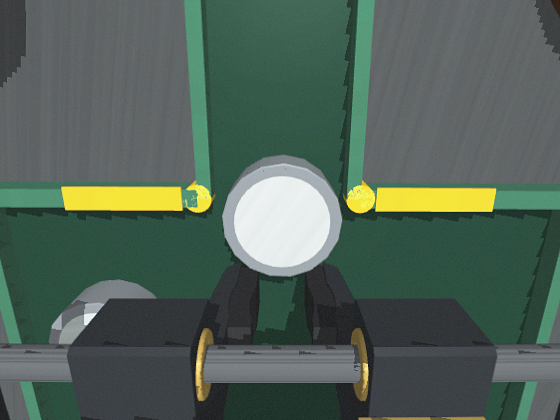

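The blank sits centred between the posts at (282,219), with the posts at (199,198) and (361,198). I'll continue into the slot.

Request:
apply_moves([
  [[-0.1,-0.6,0],[0,0,0.001],-0.545],
  [[-0.1,-1.3,0],[0,0,0.001],-0.545],
  [[-0.1,-2.2,0],[0,0,0.001],-0.545],
  [[-0.1,-3.1,0],[0,0,0.001],-0.545],
  [[-0.1,-4.1,0],[0,0,0.001],-0.545],
  [[-0.1,-5.1,0],[0,0,0.001],-0.545],
  [[-0.1,-6.1,0],[0,0,0.001],-0.545],
  [[-0.1,-7.1,0],[0,0,0.001],-0.545],
  [[-0.1,-8.1,0],[0,0,0.001],-0.545],
  [[-0.1,-9.1,0],[0,0,0.001],-0.545],
  [[-0.1,-10.1,0],[0,0,0.001],-0.545],
  [[-0.1,-11.1,0],[0,0,0.001],-0.545],
  [[-0.1,-12.1,0],[0,0,0.001],-0.545],
  [[-0.1,-13.1,0],[0,0,0.001],-0.545],
  [[-0.1,-14.0,0],[0,0,0.001],-0.545],
  [[-0.1,-14.7,0],[0,0,0.001],-0.545],
  [[-0.1,-15.1,0],[0,0,0.001],-0.545],
  [[-0.1,-15.3,0],[0,0,0.001],-0.545],
  [[-0.1,-15.3,0],[0,0,0.001],-0.545],
])

```text
time_s: 7.33
eef_pos: [0.5385, 0.1955, 0.0324]
tool_rot: [0.995, 0.099, 0.0, -0.001]
ft_force: [-0.5, -0.6, 0.8]
grip_width: 0.0199
```

Run:
```python
from h import *
s,r=st()
c=read_camera("wrist");save(c,"wrist5");blanks(c)
```

```text
t 7.33 tray mm [116.1   0.4] z 32.4 xang 11.31 tilt [ 2.0e-04  1.4e-03 -1.0e+00] F [-0.5 -0.6  0.8] grip 0.0199
blank px [281.4 219.5] area 10409 tray mm [149.2  -0.4]
```

View pics/wrist5.png

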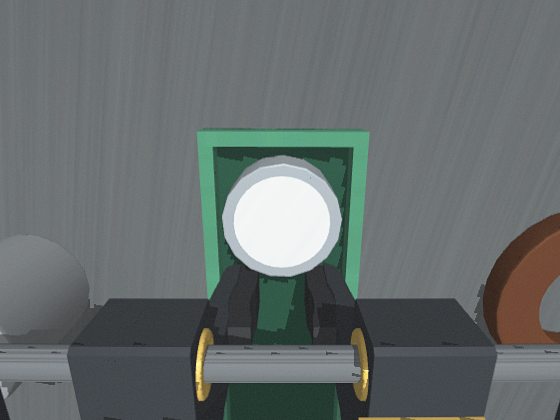

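Request:
apply_moves([
  [[0,0.6,0],[0,0,0],-0.545],
  [[0,1.2,-1.5],[0,0,0],-0.545],
  [[0,1.5,-5],[0,0,0],-0.545],
  [[0,2.5,-8],[0,0,0],-0.545],
  [[-3,6,-8],[0,0,0],-0.545],
  [[-6,9.5,-8],[0,0,0],-0.545],
  [[-9,13,-8],[0,0,0],-0.545],
  [[-12,16,-8],[0,0,0],-0.545],
  [[-14,18.1,-8],[0,0,0],-0.545],
  [[-14,18.1,-8],[0,0,0],-0.545],
  [[-14,18.1,-8],[0,0,0],-0.545],
])

```text
time_s: 8.3
eef_pos: [0.4361, -0.012, 0.1124]
tool_rot: [0.995, 0.096, 0.0, -0.001]
ft_force: [0.4, -0.0, 0.7]
grip_width: 0.0198
```

Run:
```python
from h import *
s,r=st()
c=read_camera("wrist");save(c,"wrist6");blanks(c)
c=read_camera("top");save(c,"top6");blanks(c)
```

```text
t 8.3 tray mm [-67.2 141.5] z 112.4 xang 10.98 tilt [ 8.0e-04  1.5e-03 -1.0e+00] F [ 0.4 -0.   0.7] grip 0.0198
blank px [379.5 222.8] area 4238 tray mm [-63.8  79. ]
blank px [351.  193.6] area 482 tray mm [-174.2  -75.2]
blank px [190.9 271. ] area 512 tray mm [146.8   0.6]
blank px [223.8 334.5] area 180 tray mm [110.6 125.4]
```

View pics/wrist6.png

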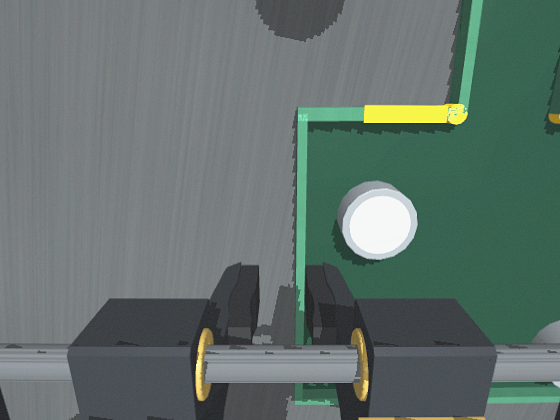

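Request:
apply_moves([
  [[0,-0.2,3],[0,0,-0.005],-0.545],
  [[0,-0.2,6],[0,0,-0.005],-0.545],
  [[0,-0.2,7.6],[0,0,-0.005],-0.545],
  [[0,-0.2,8.0],[0,0,-0.005],-0.545],
  [[0,-0.2,8.0],[0,0,-0.005],-0.545],
  [[0,-0.2,8.0],[0,0,-0.005],-0.545],
])

```text
time_s: 8.9
eef_pos: [0.4379, -0.0073, 0.033]
tool_rot: [0.995, 0.101, 0.001, -0.001]
ft_force: [-0.2, -1.0, -0.5]
grip_width: 0.0201
```

Run:
```python
from h import *
s,r=st()
```

```text
t 8.9 tray mm [-63.1 138.7] z 33.0 xang 11.59 tilt [ 0.0019  0.0015 -1.    ] F [-0.2 -1.  -0.5] grip 0.0201
```

Request:
apply_moves([
  [[0.2,0.2,0.1],[0,0,0.005],-0.545],
  [[0.8,0.2,0.1],[0,0,0.005],-0.545],
  [[1.5,0.2,0.1],[0,0,0.005],-0.545],
  [[2.3,0.2,0.1],[0,0,0.005],-0.545],
  [[3.2,0.2,0.1],[0,0,0.005],-0.545],
  [[4.1,0.2,0.1],[0,0,0.005],-0.545],
  [[5.0,0.2,0.1],[0,0,0.005],-0.545],
  [[5.9,0.2,0.1],[0,0,0.005],-0.545],
  [[6.8,0.2,0.1],[0,0,0.005],-0.545],
  [[7.6,0.2,0.1],[0,0,0.005],-0.545],
  [[8.3,0.2,0.1],[0,0,0.005],-0.545],
  [[8.8,0.2,0.1],[0,0,0.005],-0.545],
  [[9.0,0.2,0.1],[0,0,0.005],-0.545],
  [[9.0,0.2,0.1],[0,0,0.005],-0.545],
])

```text
time_s: 10.07
eef_pos: [0.5271, 0.0089, 0.0322]
tool_rot: [0.995, 0.099, 0.001, -0.001]
ft_force: [-0.3, 0.6, 0.0]
grip_width: 0.02
```

Run:
```python
from h import *
s,r=st()
c=read_camera("wrist");save(c,"wrist7");blanks(c)
```

```text
t 10.07 tray mm [-64.7  48.1] z 32.2 xang 11.31 tilt [ 0.0027  0.0015 -1.    ] F [-0.3  0.6  0. ] grip 0.02
blank px [398.7 272.3] area 5115 tray mm [-54.7  -1.6]
```

View pics/wrist7.png

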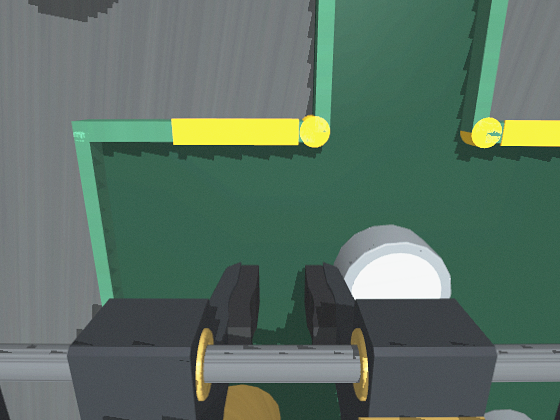

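Request:
apply_moves([
  [[-0.6,0,0],[0,0,0],-0.545],
  [[-0.7,0,-2],[0,0,0],-0.545],
  [[-0.5,0,-4.5],[0,0,0],-0.545],
  [[0.5,2,-4.5],[0,0,0],-0.545],
  [[2.5,4,-4.5],[0,0,0],-0.545],
  [[4.8,5.6,-4.5],[0,0,0],-0.545],
  [[4.8,5.6,-4.5],[0,0,0],-0.545],
  [[4.8,5.6,-2],[0,0,0],-0.545],
  [[4.8,5.6,0],[0,0,0],-0.545],
  [[4.8,5.6,0],[0,0,0],-0.545],
  [[4.8,5.6,0],[0,0,0],-0.545],
])

```text
time_s: 11.03
eef_pos: [0.5829, -0.0361, 0.0311]
tool_rot: [0.995, 0.098, -0.0, -0.001]
ft_force: [0.8, 0.9, -0.1]
grip_width: 0.02
```

Run:
```python
from h import *
s,r=st()
c=read_camera("wrist");save(c,"wrist8");blanks(c)
c=read_camera("top");save(c,"top8")
```

```text
t 11.03 tray mm [-119.7    2.2] z 31.1 xang 11.3 tilt [-9.0e-04  2.6e-03 -1.0e+00] F [ 0.8  0.9 -0.1] grip 0.02
blank px [287.4 161.7] area 12392 tray mm [-63.3  -0.9]
blank px [529. 356.] area 181 tray mm [-151.1 -110.3]
blank px [280.7 357. ] area 448 tray mm [-151.1    1.7]
blank px [ 34.7 368. ] area 746 tray mm [-157.7  113.9]
blank px [279.7 369.5] area 1786 tray mm [-157.9    2.1]
blank px [526.5 368.2] area 727 tray mm [-157.8 -110.5]
blank px [491.2 397. ] area 235 tray mm [-174.1  -97.2]
```

View pics/wrist8.png

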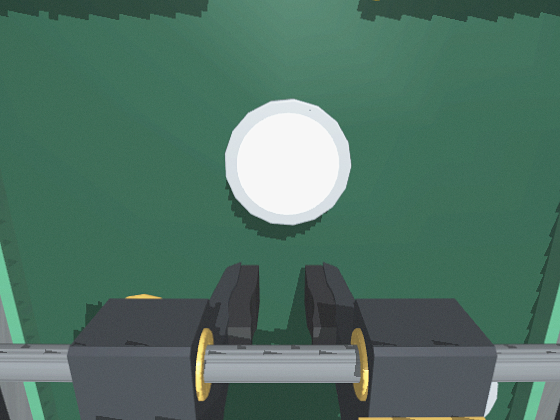

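View pics/top8.png

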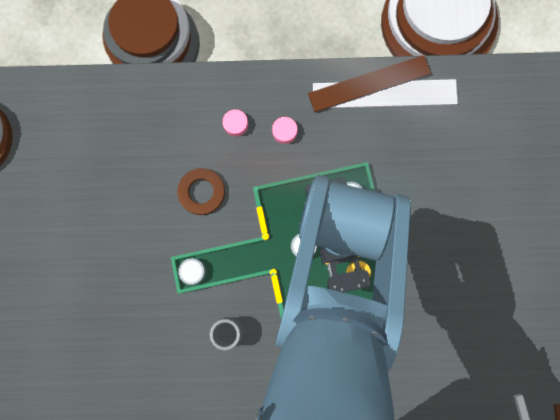

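Request:
apply_moves([
  [[0.2,-1.2,-0.1],[0,0,0],-0.545],
  [[0.2,-2.0,-0.1],[0,0,0],-0.545],
  [[0.2,-2.6,-0.1],[0,0,0],-0.545],
  [[0.2,-3.2,-0.1],[0,0,0],-0.545],
  [[0.2,-4.0,-0.1],[0,0,0],-0.545],
  [[0.2,-4.8,-0.1],[0,0,0],-0.545],
  [[0.2,-5.6,-0.1],[0,0,0],-0.545],
  [[0.2,-6.4,-0.1],[0,0,0],-0.545],
  [[0.2,-7.2,-0.1],[0,0,0],-0.545],
  [[0.2,-7.8,-0.1],[0,0,0],-0.545],
  [[0.2,-8.0,-0.1],[0,0,0],-0.545],
  [[0.2,-8.0,-0.1],[0,0,0],-0.545],
])

```text
time_s: 12.13
eef_pos: [0.5709, 0.0431, 0.034]
tool_rot: [0.995, 0.099, 0.001, -0.001]
ft_force: [0.2, -0.4, 0.8]
grip_width: 0.0199
```

Run:
```python
from h import *
s,r=st()
c=read_camera("wrist");save(c,"wrist9");blanks(c)
```

```text
t 12.13 tray mm [-39.6  -1.5] z 34.0 xang 11.36 tilt [ 0.0028  0.0019 -1.    ] F [ 0.2 -0.4  0.8] grip 0.0199
blank px [281.9 218.6] area 10096 tray mm [-6.6 -2.5]
```

View pics/wrist9.png

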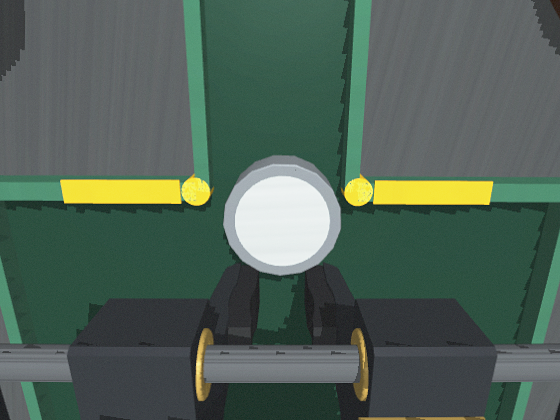

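Request:
apply_moves([
  [[-0.2,-0.6,0.15],[0,0,0.001],-0.545],
  [[-0.2,-1.3,0.15],[0,0,0.001],-0.545],
  [[-0.2,-2.2,0.15],[0,0,0.001],-0.545],
  [[-0.2,-3.1,0.15],[0,0,0.001],-0.545],
  [[-0.2,-4.1,0.15],[0,0,0.001],-0.545],
  [[-0.2,-5.1,0.15],[0,0,0.001],-0.545],
  [[-0.2,-6.1,0.15],[0,0,0.001],-0.545],
  [[-0.2,-7.1,0.15],[0,0,0.001],-0.545],
  [[-0.2,-8.1,0.15],[0,0,0.001],-0.545],
  [[-0.2,-9.0,0.15],[0,0,0.001],-0.545],
  [[-0.2,-9.7,0.15],[0,0,0.001],-0.545],
  [[-0.2,-10.2,0.15],[0,0,0.001],-0.545],
  [[-0.2,-10.4,0.15],[0,0,0.001],-0.545],
  [[-0.2,-10.4,0.15],[0,0,0.001],-0.545],
])

```text
time_s: 13.35
eef_pos: [0.5482, 0.145, 0.0325]
tool_rot: [0.995, 0.099, 0.001, -0.001]
ft_force: [0.4, -0.2, -0.2]
grip_width: 0.0199
```

Run:
```python
from h import *
s,r=st()
c=read_camera("wrist");save(c,"wrist10");blanks(c)
```

```text
t 13.35 tray mm [64.7  0.7] z 32.5 xang 11.31 tilt [ 0.0024  0.0022 -1.    ] F [ 0.4 -0.2 -0.2] grip 0.0199
blank px [282.5  81.9] area 14177 tray mm [149.4  -0.5]
blank px [281.7 218.4] area 10029 tray mm [98.2 -0.2]
```

View pics/wrist10.png

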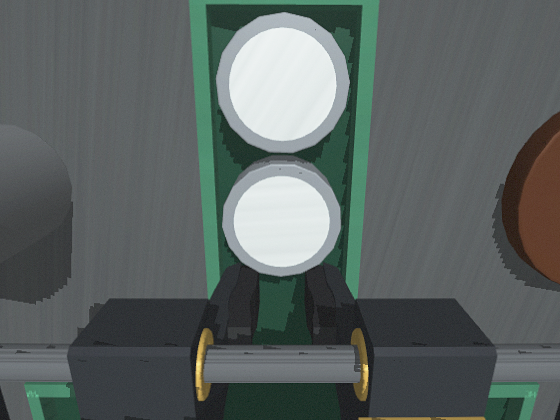

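Request:
apply_moves([
  [[0,0.6,0],[0,0,0],-0.545],
  [[0,1.2,-1.5],[0,0,0],-0.545],
  [[0,1.5,-5],[0,0,0],-0.545],
  [[0,3,-8],[0,0,0],-0.545],
  [[2.5,6,-8],[0,0,0],-0.545],
  [[4.5,9.5,-8],[0,0,0],-0.545],
  [[6.5,13,-8],[0,0,0],-0.545],
  [[8.5,16.5,-8],[0,0,0],-0.545],
  [[10.5,20,-8],[0,0,0],-0.545],
  [[12.5,23,-8],[0,0,0],-0.545],
  [[13.5,23.9,-8],[0,0,0],-0.545],
  [[13.5,23.9,-8],[0,0,0],-0.545],
  [[13.5,23.9,-8],[0,0,0],-0.545],
])

```text
time_s: 14.48
eef_pos: [0.7271, -0.0647, 0.1119]
tool_rot: [0.995, 0.097, 0.001, -0.001]
ft_force: [0.5, -0.2, -0.5]
grip_width: 0.0202
```

Run:
```python
from h import *
s,r=st()
c=read_camera("wrist");save(c,"wrist11");blanks(c)
```

```text
t 14.48 tray mm [-176.  -133.6] z 111.9 xang 11.19 tilt [ 0.0016  0.0027 -1.    ] F [ 0.5 -0.2 -0.5] grip 0.0202
blank px [187.6 223.5] area 4215 tray mm [-172.3  -75.8]
```

View pics/wrist11.png

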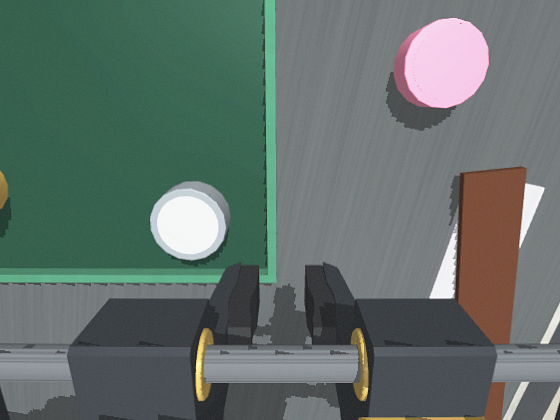

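Request:
apply_moves([
  [[0,-0.2,3],[0,0,0],-0.545],
  [[0,-0.2,6],[0,0,0],-0.545],
  [[0,-0.2,7.5],[0,0,0],-0.545],
  [[0,-0.2,7.9],[0,0,0],-0.545],
  [[0,-0.2,7.9],[0,0,0],-0.545],
  [[0,-0.2,7.9],[0,0,0],-0.545],
])

```text
time_s: 15.03
eef_pos: [0.7267, -0.061, 0.0341]
tool_rot: [0.995, 0.098, 0.001, -0.001]
ft_force: [0.2, -1.3, 0.8]
grip_width: 0.0202
```

Run:
```python
from h import *
s,r=st()
```

```text
t 15.03 tray mm [-172.3 -133.9] z 34.1 xang 11.29 tilt [ 0.0022  0.0027 -1.    ] F [ 0.2 -1.3  0.8] grip 0.0202
```

Request:
apply_moves([
  [[-0.2,0.1,0.2],[0,0,0],-0.545],
  [[-0.8,0.1,0.2],[0,0,0],-0.545],
  [[-1.5,0.1,0.2],[0,0,0],-0.545],
  [[-2.3,0.1,0.2],[0,0,0],-0.545],
  [[-3.2,0.1,0.2],[0,0,0],-0.545],
  [[-4.1,0.1,0.2],[0,0,0],-0.545],
  [[-5.0,0.1,0.2],[0,0,0],-0.545],
  [[-5.9,0.1,0.2],[0,0,0],-0.545],
  [[-6.8,0.1,0.2],[0,0,0],-0.545],
  [[-7.6,0.1,0.2],[0,0,0],-0.545],
  [[-8.1,0.1,0.2],[0,0,0],-0.545],
  [[-8.4,0.1,0.2],[0,0,0],-0.545],
  [[-8.4,0.1,0.2],[0,0,0],-0.545],
])

```text
time_s: 16.12
eef_pos: [0.6439, -0.0786, 0.0321]
tool_rot: [0.995, 0.098, 0.001, -0.001]
ft_force: [1.5, 0.4, -0.1]
grip_width: 0.0201
```

Run:
```python
from h import *
s,r=st()
c=read_camera("wrist");save(c,"wrist12");blanks(c)
```

```text
t 16.12 tray mm [-173.3  -49.3] z 32.1 xang 11.27 tilt [ 0.0019  0.0026 -1.    ] F [ 1.5  0.4 -0.1] grip 0.0201
blank px [169.6 265.9] area 6452 tray mm [-160.3   -3.9]
blank px [ 34.6 366.4] area 1562 tray mm [-211.    62.9]
blank px [280. 368.] area 3584 tray mm [-211.6  -49.4]
```

View pics/wrist12.png

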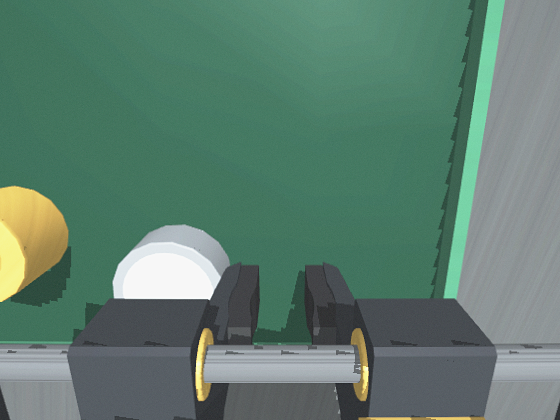

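Request:
apply_moves([
  [[0.8,0.3,0],[0,0,0],-0.545],
  [[1.5,1,-1],[0,0,0],-0.545],
  [[1.5,3.2,-1],[0,0,0],-0.545],
  [[1.5,5.5,-1],[0,0,0],-0.545],
  [[0,5.5,-1],[0,0,0],-0.545],
  [[-2.5,5.5,-1],[0,0,0],-0.545],
  [[-4.9,5.5,-1],[0,0,0],-0.545],
  [[-4.9,5.5,0],[0,0,0],-0.545],
  [[-4.9,5.5,0],[0,0,0],-0.545],
  [[-4.9,5.5,0],[0,0,0],-0.545],
])

```text
time_s: 17.0
eef_pos: [0.6069, -0.1419, 0.0307]
tool_rot: [0.995, 0.098, 0.0, -0.002]
ft_force: [-0.0, -0.4, -0.6]
grip_width: 0.0199
```

Run:
```python
from h import *
s,r=st()
c=read_camera("wrist");save(c,"wrist13");blanks(c)
```

```text
t 17.0 tray mm [-228.1   -0.6] z 30.7 xang 11.27 tilt [ 3.0e-04  3.3e-03 -1.0e+00] F [-0.  -0.4 -0.6] grip 0.0199
blank px [283.5 162. ] area 12332 tray mm [-171.8   -2.2]
```

View pics/wrist13.png

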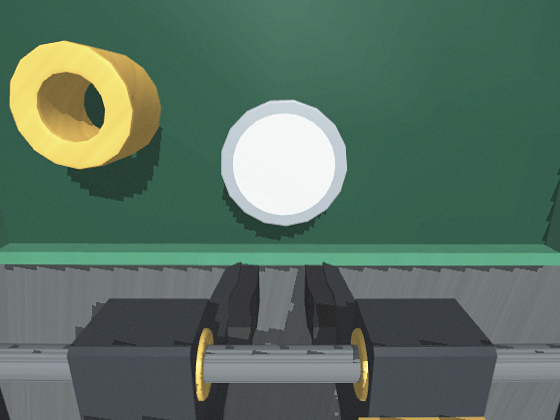

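Request:
apply_moves([
  [[0,-0.8,-0.15],[0,0,0],-0.545],
  [[0,-1.5,-0.15],[0,0,0],-0.545],
  [[0,-2.1,-0.15],[0,0,0],-0.545],
  [[0,-2.7,-0.15],[0,0,0],-0.545],
  [[0,-3.4,-0.15],[0,0,0],-0.545],
  [[0,-4.2,-0.15],[0,0,0],-0.545],
  [[0,-5.2,-0.15],[0,0,0],-0.545],
  [[0,-6.2,-0.15],[0,0,0],-0.545],
  [[0,-7.2,-0.15],[0,0,0],-0.545],
  [[0,-8.2,-0.15],[0,0,0],-0.545],
  [[0,-9.2,-0.15],[0,0,0],-0.545],
  [[0,-10.2,-0.15],[0,0,0],-0.545],
  [[0,-11.2,-0.15],[0,0,0],-0.545],
  [[0,-12.2,-0.15],[0,0,0],-0.545],
  [[0,-13.2,-0.15],[0,0,0],-0.545],
  [[0,-14.2,-0.15],[0,0,0],-0.545],
  [[0,-15.1,-0.15],[0,0,0],-0.545],
  [[0,-15.7,-0.15],[0,0,0],-0.545],
  [[0,-16,-0.15],[0,0,0],-0.545],
  [[0,-16,-0.15],[0,0,0],-0.545],
])

```text
time_s: 18.72
eef_pos: [0.576, 0.0158, 0.0331]
tool_rot: [0.995, 0.099, 0.001, -0.002]
ft_force: [-0.2, 0.6, -0.2]
grip_width: 0.0203
```

Run:
```python
from h import *
s,r=st()
c=read_camera("wrist");save(c,"wrist14");blanks(c)
```

```text
t 18.72 tray mm [-67.4  -1.2] z 33.1 xang 11.34 tilt [ 0.001   0.0031 -1.    ] F [-0.2  0.6 -0.2] grip 0.0203
blank px [281.5 218.2] area 10227 tray mm [-34.  -2.]
```

View pics/wrist14.png

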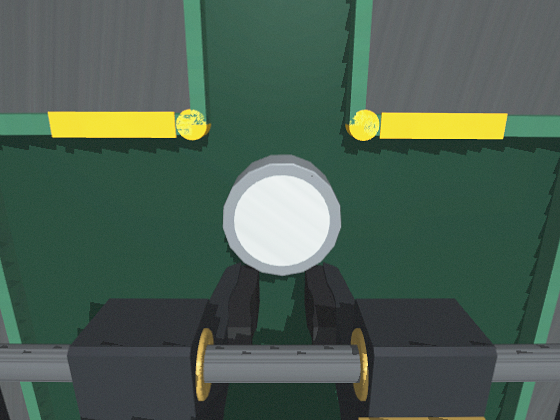

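Request:
apply_moves([
  [[-0.1,-0.6,0.1],[0,0,0],-0.545],
  [[-0.15,-1.3,0.1],[0,0,0],-0.545],
  [[-0.15,-2.1,0.1],[0,0,0],-0.545],
  [[-0.15,-3.0,0.1],[0,0,0],-0.545],
  [[-0.15,-3.9,0.1],[0,0,0],-0.545],
  [[-0.15,-4.8,0.1],[0,0,0],-0.545],
  [[-0.15,-5.7,0.1],[0,0,0],-0.545],
  [[-0.15,-6.6,0.1],[0,0,0],-0.545],
  [[-0.15,-7.4,0.1],[0,0,0],-0.545],
  [[-0.15,-7.9,0.1],[0,0,0],-0.545],
  [[-0.15,-8.2,0.1],[0,0,0],-0.545],
  [[-0.15,-8.2,0.1],[0,0,0],-0.545],
  [[-0.15,-8.2,0.1],[0,0,0],-0.545],
])

```text
time_s: 19.85
eef_pos: [0.5581, 0.0958, 0.032]
tool_rot: [0.995, 0.099, 0.0, -0.002]
ft_force: [-0.4, -0.6, -0.0]
grip_width: 0.0201
```

Run:
```python
from h import *
s,r=st()
c=read_camera("wrist");save(c,"wrist15");blanks(c)
```

```text
t 19.85 tray mm [14.6  0.7] z 32.0 xang 11.33 tilt [ 2.0e-04  3.5e-03 -1.0e+00] F [-0.4 -0.6 -0. ] grip 0.0201
blank px [281.5  85.5] area 14114 tray mm [98.1 -0.1]
blank px [282.5 218.2] area 10128 tray mm [48.4 -0.5]
```

View pics/wrist15.png

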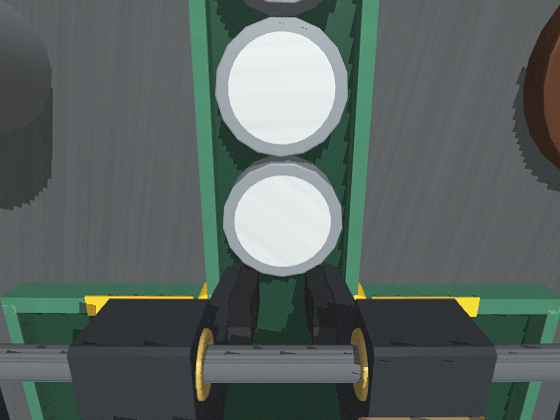

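All three blanks are in the slot in a row. I'll back off, lift clear and check.

Request:
apply_moves([
  [[0,0.8,0],[0,0,0],-0.545],
  [[0,1.5,-1.5],[0,0,0],-0.545],
  [[0,2,-5],[0,0,0],-0.545],
  [[0,4,-9],[0,0,0],-0.545],
  [[0,8,-12],[0,0,0],-0.545],
  [[0,12,-15],[0,0,0],-0.545],
  [[0,16,-17],[0,0,0],-0.545],
  [[0,20,-17],[0,0,0],-0.545],
  [[0,24,-17],[0,0,0],-0.545],
  [[0,28,-17],[0,0,0],-0.545],
  [[0,32,-17],[0,0,0],-0.545],
  [[0,36,-17],[0,0,0],-0.545],
  [[0,36,-17],[0,0,0],-0.545],
  [[0,36,-17],[0,0,0],-0.545],
])

```text
time_s: 21.07
eef_pos: [0.628, -0.2625, 0.2001]
tool_rot: [0.995, 0.096, 0.0, -0.002]
ft_force: [-0.6, 0.9, -0.9]
grip_width: 0.02
```

Run:
```python
from h import *
import pickle
from det import comps
s,r=st()
d0=pickle.load(open("d0.pkl","rb"))
for n in["top","side"]:
    c=read_camera(n);save(c,n+"16");print(n);blanks(c)
    for f,nm in((d0[n],"before"),(c,"after")):
        hsv=cv2.cvtColor(f["frame"],cv2.COLOR_RGB2HSV);H,S,V=[hsv[...,i] for i in range(3)]
        for k,m in (("yellow",(H>15)&(H<35)&(S>120)&(V>100)),("rust",((H<12)|(H>175))&(S>120)&(V>45))):
            print(nm,k,[(ce.round(1).tolist(),int(q[4])) for i,ce,q in comps(m,90)[0]])
```

```text
t 21.07 tray mm [-350.6    2.3] z 200.1 xang 11.02 tilt [-1.0e-04  3.1e-03 -1.0e+00] F [-0.6  0.9 -0.9] grip 0.02
top
blank px [244.5 258.9] area 504 tray mm [45.8  0.4]
blank px [218.1 265. ] area 506 tray mm [95.7  0.8]
blank px [190.8 271. ] area 507 tray mm [146.9   0.6]
blank px [224.  334.3] area 167 tray mm [110.2 125.2]
before yellow [([262.2, 222.7], 221), ([358.5, 272.0], 383), ([276.0, 286.3], 221)]
before rust [([143.1, 25.4], 3218), ([390.5, 33.8], 385), ([439.2, 37.6], 1282), ([487.9, 41.9], 181), ([420.3, 62.4], 139), ([332.0, 95.9], 802), ([4.7, 138.8], 315), ([200.6, 191.5], 1139)]
after yellow [([262.2, 222.7], 221), ([358.5, 272.0], 383), ([276.0, 286.3], 222)]
after rust [([143.0, 25.3], 3207), ([390.5, 33.7], 383), ([439.3, 37.6], 1287), ([487.8, 42.2], 173), ([420.3, 62.5], 141), ([332.0, 95.9], 807), ([4.7, 139.0], 313), ([200.6, 191.4], 1128)]
side
blank px [219.7 206.1] area 159 tray mm [92.2  4.5]
blank px [229.6 215.5] area 179 tray mm [42.3  3.9]
before yellow [([264.1, 224.1], 113), ([212.7, 237.3], 132), ([240.9, 276.1], 668)]
before rust [([154.6, 76.8], 315), ([265.6, 141.1], 299), ([30.8, 161.2], 513), ([278.2, 198.8], 609), ([445.6, 258.8], 1656)]
after yellow [([366.2, 165.0], 249), ([264.1, 224.1], 113), ([212.7, 237.3], 132), ([240.9, 276.1], 668)]
after rust [([154.5, 76.9], 315), ([265.4, 141.1], 294), ([30.8, 161.2], 508), ([277.7, 198.9], 590), ([445.5, 258.7], 1656)]
```

View pics/top16.png

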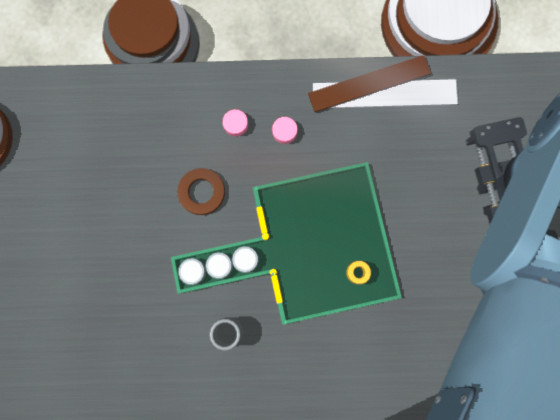

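View pics/side16.png

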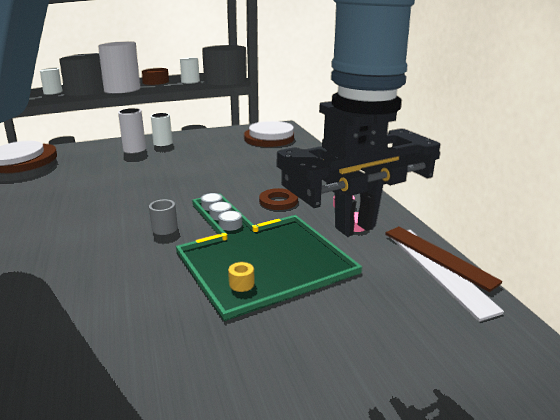

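The top view shows the blanks in the slot at (191,271), (218,265) and (245,259). The bush at (358.5,272), the flange at (201,191) and the tube at (224,334) haven't moved. The arm is clear of everything, so I'm handing in.

```bash
python3 -c "
from station import *
print(job_done())"
```

```text
the job is handed in; nothing more can be done
None
```

All three steel blanks are in the feed slot and past the gate, and the job was handed in at about 21 s of the 72 s allowed. I pushed each blank sideways to the centre line with the outside of a finger. Then I pushed it through the gate with the two fingertips set 20 mm apart, and nothing was lifted or gripped.

- **Blanks:** the last top view puts them at tray x = 46, 96 and 147 mm, all within 1 mm of the centre line. The rear edge of the last blank is about 22 mm past the gate line.
- **Other objects:** the bush, flange and tube were at the same pixels before and after, to within about 0.5 px. The pink discs looked unmoved, by eye only. The arm ended clear of everything.
- **Forces:** every reading after a move was under about 4 N; I did not read the force during a move.
- **Disagreements:** the side camera put blank positions about 3–5 mm off the top view. The two-view height of the blank tops came out at about 24 mm, against 26 mm in the text. The final side check picked out only two of the three blanks automatically, but all three are visible in that picture. None of this was enough to change the result.

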